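# Load a freezer box and drop the gate latch

## Robot

A 6-joint arm with a two-finger parallel gripper is mounted at the origin on a cart in front of the work surface, level with it; the furniture and walls round the work are solid. World frame = base frame: x ahead of the robot, y to its left, z up, the work surface at z = 0. Lengths are in m, angles in rad, forces in N, time in s.
With the tool pointing down it reaches from about 0.375 to 0.75 m from the base axis. Payload 9 kg.
Tool frame: the origin (TCP) lies on the centre line of the jaws, within the pads' length; the fingertips stand 19 mm ahead of it and the grasp point (between the pads) is the TCP (manip.nose_length is the distance from the TCP to the fingertips, in m); z points along the fingers, y is the direction in which the jaws open and shut (so a half turn about z gives the same grasp; the last joint's range is limited). The gripper opens to 85 mm and grips with 20 to 120 N. Pads are 22 mm wide; open, the fingers measure 114 mm over their backs; the gripper's body (76 mm by 85 mm) begins 54 mm behind the grasp point. The pads swing forward as they close: fully open they stand 13 mm farther back than shut.
Start: joints at [-1.395, 0.104, 0.097, 1.564, 0, 1.353], TCP at [0.23, -0.554, 0.25] pointing down, gripper open.
Joint ranges: [-2.99, 2.99], [-0.84, 1.86], [-1.1, 1.16], [-1.84, 2.11], [-1.51, 1.56], [-3.14, 3.14]. Speed limits (rad/s): [2.22, 2.22, 2.57, 3.14, 3.14, 3.14].

## Interface

Orientations are given as a unit quaternion [w, x, y, z].
In Python, from station import manip gives the robot as it stands.
- The arm moves only by the shell command python3 -m inch 'ROWS'. ROWS is JSON, a list of rows, each a list of 7 numbers: the finger opening in m, from 0 to 0.0854, then the shift along the tool's x, y, z in m, then the turn, a rotation vector about the tool's x, y, z in degrees. A call has exactly 10 rows; each row shifts and turns the commanded pose from where the row before left it, along the tool's axes as they then stand; what a row does not reach is not made up. A row lasts 1/10 s, in which the tool goes at most 50 mm and 8.59 degrees, less where a joint would pass 70% of its speed; a pose out of reach is approached as far as the arm can. A call with a gripper value outside its range is refused whole. The fingers move at their own pace and stop on an object; the grip force is fixed at half the most. Time passes only in rows, so rows that do not move let the fingers close, or fill a call up. It gives the time, the measured TCP pose, the force and the opening at its end, in the units of the state.
- manip.get_state(): the state, without advancing time (a new reading comes with each control period).
- manip.read_camera(name): name is "side" or "top"; returns a dict with "img" (400x640x3 uint8, red, green, blue), "depth" (400x640 float32, m along the optical axis (not along the pixel's ray), 0 where there is no reading), "K" (3x3 intrinsics, pixels), "k1" (the pictures are not rectified: a ray, as slopes to the right and down, at radius r is drawn at 1 + k1 r^2 times it, then the intrinsics apply), "R" (3x3) and "t" (3): a world point X has camera coordinates R X + t. Camera axes: x right, y down, z forward; pixel columns grow to the right and rows downward; lengths in m; the calibration is good to about 2 mm. A picture is of the moment at which its call begins.
- manip.job_done(): hands the job in, once; it reports no verdict.
The state is a dict: "time_s": time; "joints": joint angles; "joint_vel": joint speeds; "joint_torque": joint torques, N m; "position": TCP position; "eef_rot": TCP orientation; "ft_force": force on the tool from outside, world axes, zero at the start; "wrist_torque": the same for the moment, N m; "finger_gap": opening from 0.0 (shut) to 1.0 (fully open).
Only numpy, scipy, OpenCV 4.12 (cv2) and the standard library are available. Lean on these libraries where they do the work, as an engineer would, in place of code of your own. Each camera call takes 0.05 s, during which the arm holds its last target.

## Task

Push the freezer box that sticks out of the steel carrier fully home, swing the carrier's gate shut behind it with the latch bar lifted over the keeper's lip (pressing the thumb tab raises the bar), and let the bar drop into the keeper's notch. Do not force the gate while the bar is jammed against the keeper, and leave the other things on the bench where they are.

Things in the scene. Friction and masses are not known exactly. Their poses are not given: they have to be found in the camera images.
- carrier: Sheet-steel carrier for one freezer box, 176 x 164 x 62 mm, fixed to the bench. Origin on the bench under the middle of the bay; x points into the bay, away from the gate, y left, z up. Open above. Floor top z 9 mm; inner faces of the walls y -75, +75 and x +74 (back), walls 62 high. The shut gate stands at x -80 to -76; the floor runs on as a sill to x -100.
- gate (a joint): Gate angle (rad): 0 shut, 1.9 wide open, as at the start, when it points out of the bay (carrier -x) left of the box. Push its outer face (with bar and tab) to swing it shut. It stays where left (0.04 N m). With the bar down it stops at 0.086, bar against the keeper's lip; latched it has play of 0 to 0.025. It cannot shut while the box sticks out.
- gate_hinge (a point): Point on the gate's upright hinge axis (carrier frame -78, +83, 37 mm). The gate is a slotted sheet 4 mm thick, 5 to 162 mm from this axis along its own -y, 13 to 66 mm above the bench. Its x axis is square to the sheet, to its inner side (the carrier's x when shut).
- latch (a joint): Lift angle (rad) of the gravity latch bar on the gate: 0 level (on its stop or in the notch), to 0.42 nose up; drops by its own weight when let go. To pass over the lip it must exceed 0.2. Pressing the thumb tab down (1 N) lifts the nose.
- tab_top (a point): Middle of the top of the thumb tab, a level plate sticking out of the gate's outer face: 36 mm outward x 34 mm along the gate, 4 thick. 56 mm from the gate's hinge axis along the gate, 25.5 mm out from the middle of the gate sheet (17.5 from the bar's front face), 47 mm above the bench when the bar is level. Pressed 15 mm down, the bar stands at about 0.32.
- bar_nose (a point): Middle of the latch bar where it crosses the keeper, 69.5 mm from its pivot on the side away from the hinge.
- keeper_lip (a point): Middle of the top edge of the keeper's front lip, 42 mm up, fixed outside the carrier's right wall (carrier frame -93.5, -89.5, 42 mm). The keeper is a notch open at the top: lip 6 mm thick, 16 wide, blunt, no ramp; behind it a gap of 12 mm, 14 deep, where the bar lies with its lower edge at 30 mm.
- box_center (a point): Centre of the closed white card freezer box, 144 (x) x 142 (y) x 50 mm, 0.25 to 0.5 kg, on the carrier's floor between its walls, at the start 32 to 58 mm out of the mouth. Axes nearly the carrier's. Home: against the back wall, centre at carrier x +2 mm (the gate shuts from -4 mm on), 34 mm above the bench.
- tape_roll: Bystander: roll of label tape 100 mm across, 25 mm high, lying flat to the right; origin at the centre of its underside.
- timer: Bystander: white lab timer 66 x 66 x 18 mm, to the right; origin at the centre of its underside.
- tube_block: Bystander: black block for micro tubes 88 x 118 x 44 mm, left of and behind the carrier; origin at the centre of its underside.
- pen: Bystander: blue ball pen 138 mm long lying near the bench's front edge; origin at the centre of its underside.
- latch_pivot (a point): Pivot of the steel latch bar on the gate's outer face, 103 mm from the gate's hinge axis, 37 mm up. Bar 159 x 14 mm, 5 mm thick, front face 8 mm out from the middle of the gate sheet. Away from the hinge it reaches 95 mm from here, then a nose weight to 108 mm (18 high, 12 thick); toward the hinge 64 mm, with the thumb tab there.

How it is judged:
On the way:
1. the gate is nearly shut with the latch bar lifted clear of the keeper's lip (value of joint gate below 0.085 rad and value of joint latch above 0.12 rad), for 0.05 s.
At the end, for the whole second after the job is handed in: Gate shut (joint below 0.04 rad), latch bar dropped level in the keeper's notch (joint below 0.05 rad), and the freezer box flat on the carrier's floor behind the gate: centre beyond -9 mm along the carrier's x, within 10 mm of the bay's middle line, tilted under 0.06 rad (value of joint gate below 0.04 rad and value of joint latch below 0.05 rad and x of box_center in the frame of carrier above -0.009 m and y of box_center in the frame of carrier between -0.01 and 0.01 m and z of box_center in the frame of carrier below 0.04 m and angle between box_center's own z axis and vertical below 0.06 rad); the robot touches nothing.
It fails at once if the latch bar is forced against the keeper with more than 30 N (contact force between latch and carrier above 30 N).
It fails at once if a bystander (tape roll, timer, tube block or pen) is moved by more than 20 mm (distance of any of tape_roll, timer, tube_block, pen from where it was at the start of the episode above 0.02 m).
It also fails if it takes over 56 s, if anything falls off the work surface, if the arm or the gripper's body presses on something with over 40 N, if the wrist force passes 120 N, or if a joint passes its speed limit or range.

## Working session

There is one attempt and no reset: what is moved stays moved. The work goes in short steps, Python scripts to look and compute and a shell command to move; the robot and the scene stay as the last step left them, time stands still between calls to the robot, and variables do not carry over. Pictures are saved under pics/ and viewed, and the job is handed in when it is done.

```bash
ls; mkdir -p pics
python3 - <<'E'
from station import manip
import cv2,numpy as np
print(manip.get_state())
for n in("side","top"):
    c=manip.read_camera(n); cv2.imwrite(f"pics/{n}0.png",c["img"][:,:,::-1]); np.savez(f"{n}0.npz",**c)
    print(n,c["K"],c["k1"],c["R"],c["t"])
E
```

```text
pics
{'time_s': 0.0, 'joints': array([-1.39469984e+00,  1.04701965e-01,  9.64473505e-02,  1.56386304e+00,
        4.09035147e-05,  1.35309590e+00]), 'joint_vel': array([ 0.00062056, -0.00037839,  0.00046179,  0.00045096, -0.00094508,
       -0.00140132]), 'joint_torque': array([-1.13384100e-03, -5.56930625e+01,  5.03650725e+01,  1.70702505e-02,
       -3.58655143e-04, -1.24281308e-05]), 'position': array([ 0.2301845 , -0.55376626,  0.24950867]), 'eef_rot': array([-6.60093862e-04,  9.80677833e-01,  1.95628604e-01,  3.41894131e-05]), 'ft_force': array([ 1.10447983, -0.12757456,  0.07690761]), 'wrist_torque': array([-1.44036689e-02,  5.71361272e-03, -8.53288909e-05]), 'finger_gap': 0.9998997678522851}
side [[402.62041967   0.         318.68329386]
 [  0.         402.62041967 196.94069248]
 [  0.           0.           1.        ]] 0.034237643830026754 [[ 0.99214696 -0.12433152 -0.01364118]
 [-0.06074678 -0.38364913 -0.9214788 ]
 [ 0.10933544  0.91507105 -0.38818906]] [-0.53614328  0.09627812  1.12090014]
top [[388.79509683   0.         317.43705651]
 [  0.         388.79509683 203.96641568]
 [  0.           0.           1.        ]] -0.048606676908274464 [[-0.01065758 -0.99991203 -0.00789615]
 [-0.98761657  0.01176195 -0.15644541]
 [ 0.15652452  0.00613104 -0.98765504]] [0.00288117 0.54512665 0.96973932]
```

View pics/side0.png

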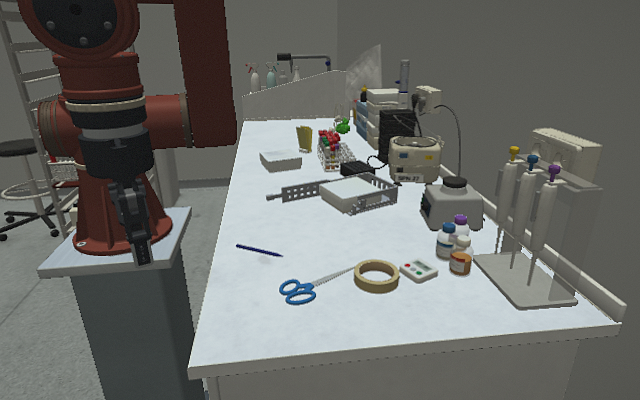

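View pics/top0.png

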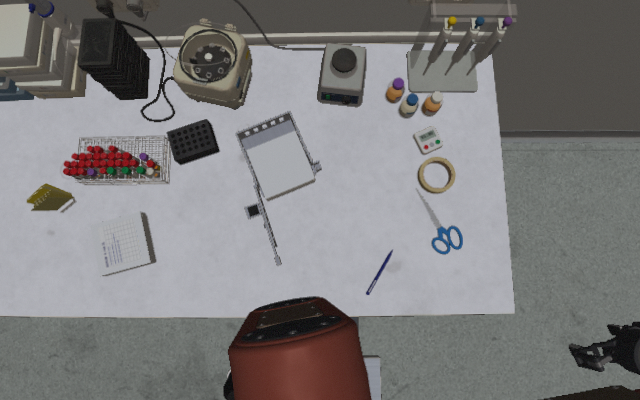

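```bash
cat > h.py <<'E'
import numpy as np,cv2
def cloud(c):
    K=c["K"];d=c["depth"];h,w=d.shape
    u,v=np.meshgrid(np.arange(w),np.arange(h))
    x=(u-K[0,2])/K[0,0];y=(v-K[1,2])/K[1,1];X,Y=x.copy(),y.copy()
    for _ in range(8):
        f=1+c["k1"]*(X*X+Y*Y);X=x/f;Y=y/f
    P=np.stack([X*d,Y*d,d],-1)-c["t"]
    return P@c["R"]
def proj(c,X):
    p=np.asarray(X)@c["R"].T+c["t"];s=p[...,:2]/p[...,2:]
    s=s*(1+c["k1"]*(s**2).sum(-1,keepdims=True))
    return s*c["K"][0,0]+c["K"][:2,2]
E
python3 - <<'E'
from h import *
c=np.load("top0.npz");P=cloud(c)
im=c["img"][95:275,220:340,::-1];cv2.imwrite("pics/topz.png",cv2.resize(im,None,fx=3.3,fy=3.3,interpolation=cv2.INTER_CUBIC))
z=P[95:275,220:340,2];z=np.clip(z*255/0.09,0,255).astype(np.uint8)
cv2.imwrite("pics/topd.png",cv2.applyColorMap(cv2.resize(z,None,fx=3.3,fy=3.3,interpolation=0),cv2.COLORMAP_JET))
for u,v in [(280,170),(260,160),(300,270),(238,136),(289,112),(278,262),(252,212)]: print(u,v,P[v,u])
E
```

```text
280 170 [0.63344475 0.09320253 0.05819939]
260 160 [0.66137856 0.14599815 0.0571347 ]
300 270 [ 0.37528876  0.04521985 -0.00241322]
238 136 [0.73404448 0.2093489  0.03985723]
289 112 [0.79148307 0.06981252 0.06099212]
278 262 [0.39645675 0.09870121 0.04481276]
252 212 [0.5253687  0.16652351 0.04730683]
```

View pics/topz.png

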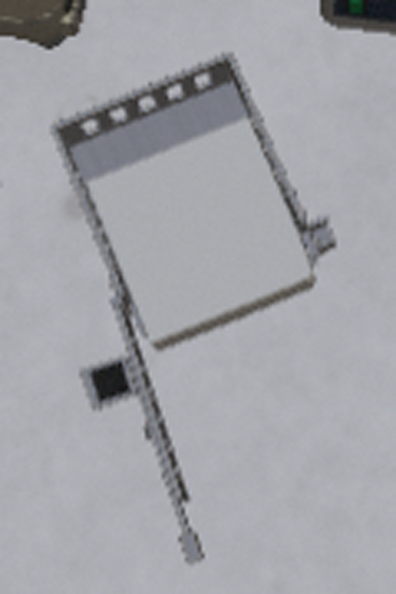

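View pics/topd.png

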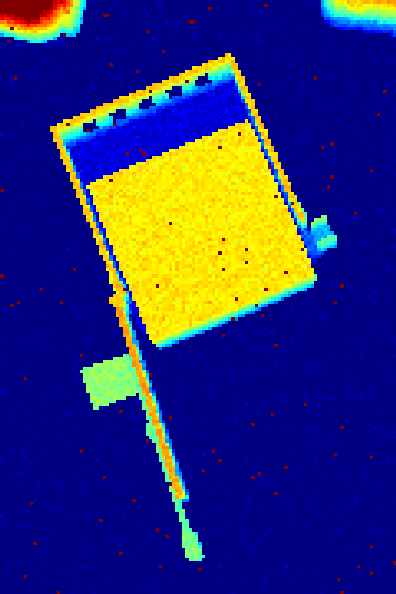

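```bash
cat >> h.py <<'E'
from scipy.optimize import least_squares
def fitline(p):
    m=np.median(p,0)
    for _ in range(6):
        q=p; 
        l=cv2.fitLine(q.astype(np.float32),cv2.DIST_HUBER,0,1e-4,1e-4).ravel()
        n=np.array([-l[1],l[0]]);r=(p-l[2:])@n;p=p[abs(r)<max(.003,2*np.std(r)*.8)]
    return l,r.std(),len(p)
E
python3 - <<'E'
from h import *
c=np.load("top0.npz");P=cloud(c)
def reg(poly,z0,z1):
    m=np.zeros(P.shape[:2],np.uint8);poly=np.array(poly)/3.3+[220,95]
    cv2.fillPoly(m,[np.round(poly).astype(int)],1)
    q=P[(m>0)&(P[...,2]>z0)&(P[...,2]<z1)];return q
W={}
W['left']=reg([(48,140),(66,130),(118,280),(100,290)],.05,.07)
W['right']=reg([(228,70),(245,65),(308,215),(292,220)],.05,.07)
W['back']=reg([(60,115),(225,50),(232,66),(66,138)],.055,.07)
W['gate']=reg([(118,320),(135,310),(195,495),(175,505)],.056,.075)
W['nose']=reg([(175,520),(200,520),(206,565),(180,565)],.03,.06)
W['tab']=reg([(75,372),(130,355),(140,390),(92,412)],.035,.055)
for k,q in W.items():
    l,s,n=fitline(q[:,:2]);print(k,len(q),n,l,np.degrees(np.arctan2(l[1],l[0])),s,q.mean(0))
b=reg([(92,185),(246,125),(312,275),(157,340)],.05,.07)
r=cv2.minAreaRect((b[:,:2]*1000).astype(np.float32));print("box",r,b.mean(0), np.median(b[:,2]))
k=reg([(308,215),(340,215),(340,255),(312,255)],.02,.05);print("keeper",k.mean(0),k.min(0),k.max(0))
E
```

```text
left 105 100 [0.92244136 0.38613713 0.6608315  0.18095727] 22.714355 0.0015167750512705721 [0.66499787 0.1825804  0.06030645]
right 117 99 [0.92315155 0.38443622 0.7194543  0.03902585] 22.608744 0.0015001411286580083 [0.71467909 0.03824885 0.05963628]
back 121 110 [ 0.37812537 -0.92575437  0.7694523   0.12485944] -67.78239 0.0014675155282440069 [0.76576302 0.13452601 0.0601671 ]
gate 121 121 [0.9493347  0.31426677 0.5074349  0.12981088] 18.316553 0.001524996058249115 [0.50743493 0.12981089 0.06393589]
nose 53 30 [0.9048892  0.42564717 0.40153128 0.09837727] 25.191631 0.00178244401350698 [0.40355939 0.1005028  0.04356175]
tab 184 110 [ 0.0505233  -0.9987229   0.5296861   0.16333485] -87.10399 0.005466895248359108 [0.52963325 0.16357872 0.04618068]
box ((648.568115234375, 90.34857177734375), (136.9789581298828, 135.72134399414062), 22.341474533081055) [0.64746113 0.0900696  0.05804   ] 0.058057325537050966
keeper [ 0.65048069 -0.00347373  0.03344514] [ 0.6388368  -0.01379962  0.02007991] [0.66267007 0.00513855 0.0478613 ]
```

```bash
python3 -m inch '[[0.05,0.031,-0.0252,0,0,0,0],[0.05,0.031,-0.0252,0,0,0,0],[0.05,0.031,-0.0252,0,0,0,0],[0.05,0.031,-0.0252,0,0,0,0],[0.05,0.031,-0.0252,0,0,0,0],[0.05,0.031,-0.0252,0,0,0,0],[0.05,0.031,-0.0252,0,0,0,0],[0.05,0.031,-0.0252,0,0,0,0],[0.05,0.031,-0.0252,0,0,0,0],[0.05,0.031,-0.0252,0,0,0,0]]'
cat >> h.py <<'E'
YAW=np.radians(22.65);U=np.array([np.cos(YAW),np.sin(YAW)]);N=np.array([-U[1],U[0]]);O=np.array([.6939,.1115])
def car(p): d=np.asarray(p)[:2]-O; return np.round(np.array([d@U,d@N])*1000,1)
def st():
    from station import manip
    s=manip.get_state();from scipy.spatial.transform import Rotation as Rr
    q=s["eef_rot"];R=Rr.from_quat([q[1],q[2],q[3],q[0]]).as_matrix()
    print("t",s["time_s"],"car xy",car(s["position"]),"z",round(s["position"][2]*1000,1),"tool x yaw",np.degrees(np.arctan2(R[1,0],R[0,0])),"tilt",R[:2,2].round(4),"F",s["ft_force"].round(1),"gap",round(s["finger_gap"],2))
E
python3 -c "from h import *;st()"
```

```text
time_s: 1.1
position: [0.4202, -0.2008, 0.2501]
eef_rot: [-0.0, 0.981, 0.196, -0.0]
ft_force: [0.6, 0.1, 0.1]
finger_gap: 0.585
t 1.1 car xy [-372.9 -182.8] z 250.1 tool x yaw 22.554285278341514 tilt [-0.0001  0.    ] F [0.6 0.1 0.1] gap 0.58
```

```bash
python3 -m inch '[[0.05,0.032,-0.0258,0.02,0,0,0],[0.05,0.032,-0.0258,0.02,0,0,0],[0.05,0.032,-0.0258,0.02,0,0,0],[0.05,0.032,-0.0258,0.02,0,0,0],[0.05,0.032,-0.0258,0.02,0,0,0],[0.05,0.032,-0.0258,0.02,0,0,0],[0.05,0.031,-0.0258,0.02,0,0,0],[0.05,0,0,0.022,0,0,0],[0.05,0,0,0.022,0,0,0],[0.05,0,0,0.021,0,0,0]]'
python3 - <<'E'
from h import *;st()
from station import manip
c=manip.read_camera("side");im=c["img"][130:280,200:460,::-1];cv2.imwrite("pics/s1.png",cv2.resize(im,None,fx=3,fy=3,interpolation=2))
E
```

```text
time_s: 2.1
position: [0.5559, 0.0505, 0.0437]
eef_rot: [-0.0, 0.981, 0.196, -0.001]
ft_force: [0.5, -1.2, 0.2]
finger_gap: 0.587
t 2.1 car xy [-150.8   -3.2] z 43.7 tool x yaw 22.61658874250141 tilt [-0.0012  0.    ] F [ 0.5 -1.2  0.2] gap 0.59
```

View pics/s1.png

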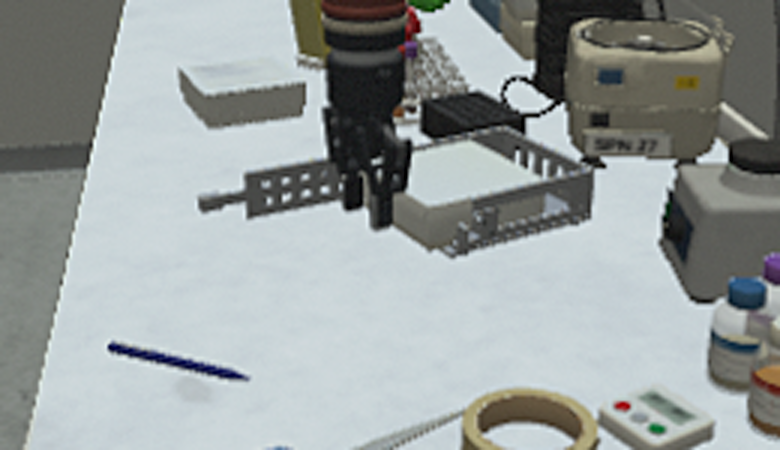

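```bash
python3 -m inch '[[0.05,0.008,0,0,0,0,0],[0.05,0.008,0,0,0,0,0],[0.05,0.008,0,0,0,0,0],[0.05,0.008,0,0,0,0,0],[0.05,0.008,0,0,0,0,0],[0.05,0.007,0,0,0,0,0],[0.05,0.006,0,0,0,0,0],[0.05,0.005,0,0,0,0,0],[0.05,0.004,0,0,0,0,0],[0.05,0.003,0,0,0,0,0]]'
python3 -c "from h import *;st()"
```

```text
time_s: 3.15
position: [0.6167, 0.0749, 0.0452]
eef_rot: [0.0, 0.981, 0.196, -0.0]
ft_force: [-1.9, -0.7, 1.8]
finger_gap: 0.583
t 3.15 car xy [-85.3  -4. ] z 45.2 tool x yaw 22.565874872988527 tilt [-0.0002 -0.0001] F [-1.9 -0.7  1.8] gap 0.58
```

```bash
python3 -m inch '[[0.05,0.001,0,0,0,0,0],[0.05,0.001,0,0,0,0,0],[0.05,0.001,0,0,0,0,0],[0.05,0.001,0,0,0,0,0],[0.05,0.001,0,0,0,0,0],[0.05,0,0,0,0,0,0],[0.05,0,0,0,0,0,0],[0.05,0,0,0,0,0,0],[0.05,0,0,0,0,0,0],[0.05,0,0,0,0,0,0]]'
python3 - <<'E'
from h import *;st()
from station import manip
c=manip.read_camera("top");im=c["img"][95:275,220:340,::-1];cv2.imwrite("pics/t2.png",cv2.resize(im,None,fx=3.3,fy=3.3,interpolation=2))
E
```

```text
time_s: 4.15
position: [0.6212, 0.0767, 0.0453]
eef_rot: [0.0, 0.981, 0.196, 0.0]
ft_force: [0.1, 0.2, -0.0]
finger_gap: 0.582
t 4.15 car xy [-80.5  -4.1] z 45.3 tool x yaw 22.559476255292253 tilt [ 0.0003 -0.0001] F [ 0.1  0.2 -0. ] gap 0.58
```

View pics/t2.png

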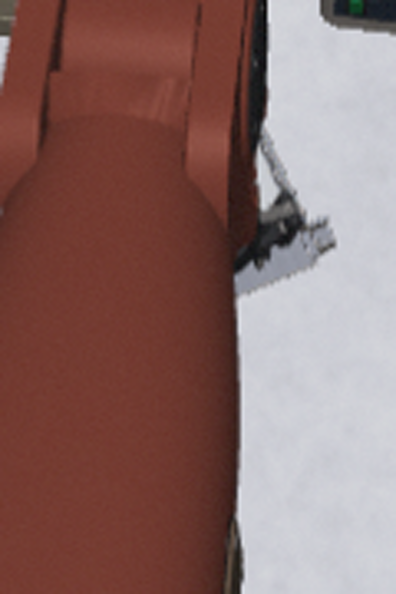

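```bash
python3 -m inch '[[0.05,0.001,0,0,0,0,0],[0.05,0.001,0,0,0,0,0],[0.05,0.001,0,0,0,0,0],[0.05,0,0,0,0,0,0],[0.05,0,0,0,0,0,0],[0.05,0,0,0,0,0,0],[0.05,0,0,0,0,0,0],[0.05,0,0,0,0,0,0],[0.05,0,0,0,0,0,0],[0.05,0,0,0,0,0,0]]'
python3 -c "from h import *;st()"
```

```text
time_s: 5.2
position: [0.6216, 0.077, 0.0453]
eef_rot: [0.001, 0.981, 0.195, -0.003]
ft_force: [-15.6, -5.6, 10.0]
finger_gap: 0.59
t 5.2 car xy [-80.  -4.] z 45.3 tool x yaw 22.529463718379443 tilt [-0.0049 -0.0021] F [-15.6  -5.6  10. ] gap 0.59
```

```bash
python3 -m inch '[[0.05,-0.01,0,0,0,0,0],[0.05,-0.02,0,0,0,0,0],[0.05,0,0,-0.03,0,0,0],[0,0,0,-0.03,0,0,0],[0,0,0,-0.03,0,0,0],[0,-0.004,-0.0315,0,0,0,0],[0,-0.004,-0.0315,0,0,0,0],[0,-0.004,-0.0315,0,0,0,0],[0,-0.004,-0.0315,0,0,0,0],[0,0,0,0,0,0,0]]'
python3 - <<'E'
from h import *;st()
from station import manip
c=manip.read_camera("side");im=c["img"][130:280,200:460,::-1];cv2.imwrite("pics/s3.png",cv2.resize(im,None,fx=3,fy=3,interpolation=2))
E
```

```text
time_s: 6.2
position: [0.5314, 0.1794, 0.1354]
eef_rot: [-0.0, 0.98, 0.197, -0.0]
ft_force: [0.5, 0.4, 0.3]
finger_gap: -0.0
t 6.2 car xy [-123.8  125.2] z 135.4 tool x yaw 22.753497541252855 tilt [-0.0004  0.0007] F [0.5 0.4 0.3] gap -0.0
```

View pics/s3.png

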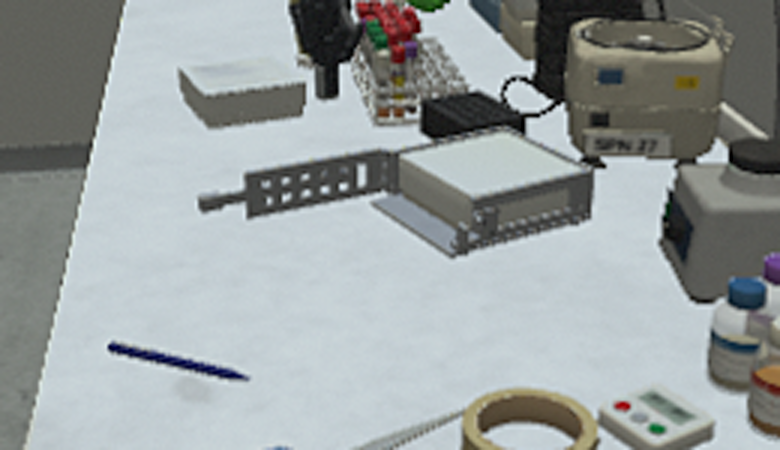

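Run:
```python
import numpy as np
def p(th,r=50,z=0):
    off=2+11*abs(np.cos(th))+14.5*np.sin(th)
    return np.array([-78-r*np.sin(th)-off*np.cos(th),83-r*np.cos(th)+off*np.sin(th)])
prev=None
for th in np.r_[1.65,np.arange(1.5,.05,-.15)]:
    q=p(th); print(round(th,2),q.round(1),None if prev is None else (q-prev).round(1)); prev=q
```

```text
1.65 [-126.5  104.2] None
1.5 [-129.1   96.7] [-2.6 -7.6]
1.35 [-130.9   90.2] [-1.8 -6.5]
1.2 [-131.7   83.1] [-0.8 -7.1]
1.05 [-131.3   75.5] [ 0.3 -7.5]
0.9 [-129.7   67.7] [ 1.6 -7.8]
0.75 [-126.7   60. ] [ 3.1 -7.7]
0.6 [-122.1   52.6] [ 4.5 -7.4]
0.45 [-116.1   45.9] [ 6.  -6.7]
0.3 [-108.8   40.2] [ 7.3 -5.7]
0.15 [-100.3   35.8] [ 8.5 -4.4]
```

```bash
python3 -m inch '[[0,0,0,0.02,0,0,0],[0,0,0,0.02,0,0,0],[0,0,0,0.015,0,0,0],[0,0,0,0.008,0,0,0],[0,0,0,0,0,0,0],[0,0,0,0,0,0,0],[0,0,0,0,0,0,0],[0,0,0,0,0,0,0],[0,0,0,0,0,0,0],[0,0,0,0,0,0,0]]'
python3 - <<'E'
from h import *;st()
from station import manip
c=manip.read_camera("side");im=c["img"][130:280,200:460,::-1];cv2.imwrite("pics/s4.png",cv2.resize(im,None,fx=3,fy=3,interpolation=2))
E
```

```text
time_s: 7.25
position: [0.5332, 0.1766, 0.0726]
eef_rot: [0.0, 0.981, 0.196, 0.0]
ft_force: [0.0, -0.0, 0.7]
finger_gap: 0.002
t 7.25 car xy [-123.2  122. ] z 72.6 tool x yaw 22.56723518635247 tilt [ 0.0005 -0.0001] F [ 0.  -0.   0.7] gap 0.0
```

View pics/s4.png

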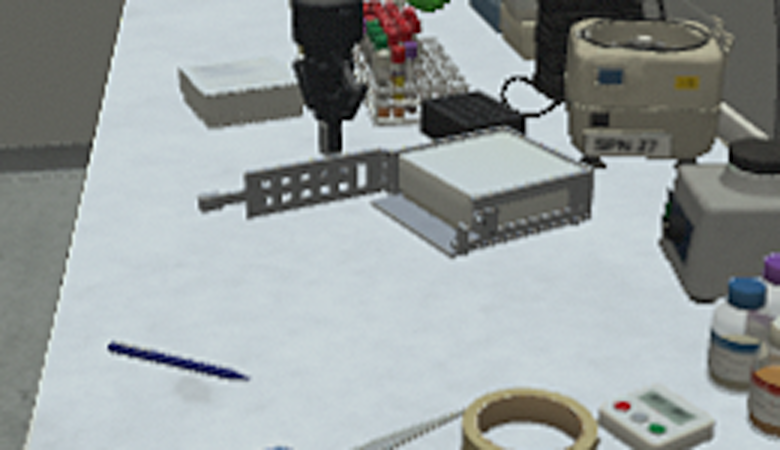

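```bash
python3 -m inch '[[0,-0.0015,0.009,0,0,0,0],[0,-0.0015,0.009,0,0,0,0],[0,-0.0026,0.0076,0,0,0,0],[0,-0.0018,0.0065,0,0,0,0],[0,-0.0008,0.0071,0,0,0,0],[0,0.0003,0.0075,0,0,0,0],[0,0.0016,0.0078,0,0,0,0],[0,0.0031,0.0077,0,0,0,0],[0,0.0045,0.0074,0,0,0,0],[0,0,0,0,0,0,0]]'
cat >> h.py <<'E'
def look(n):
    from station import manip
    st()
    c=manip.read_camera("side");im=c["img"][140:260,260:420,::-1];a=cv2.resize(im,None,fx=4.8,fy=4.8,interpolation=2);cv2.imwrite(f"pics/{n}.png",a);np.savez(f"{n}.npz",**c)
E
python3 -c "from h import *;look('s5')"
```

```text
time_s: 8.3
position: [0.562, 0.1119, 0.0723]
eef_rot: [0.0, 0.981, 0.195, 0.0]
ft_force: [0.0, -1.0, -0.1]
finger_gap: 0.002
t 8.3 car xy [-121.6   51.1] z 72.3 tool x yaw 22.505308473591732 tilt [ 0.0006 -0.0007] F [ 0.  -1.  -0.1] gap 0.0
```

View pics/s5.png

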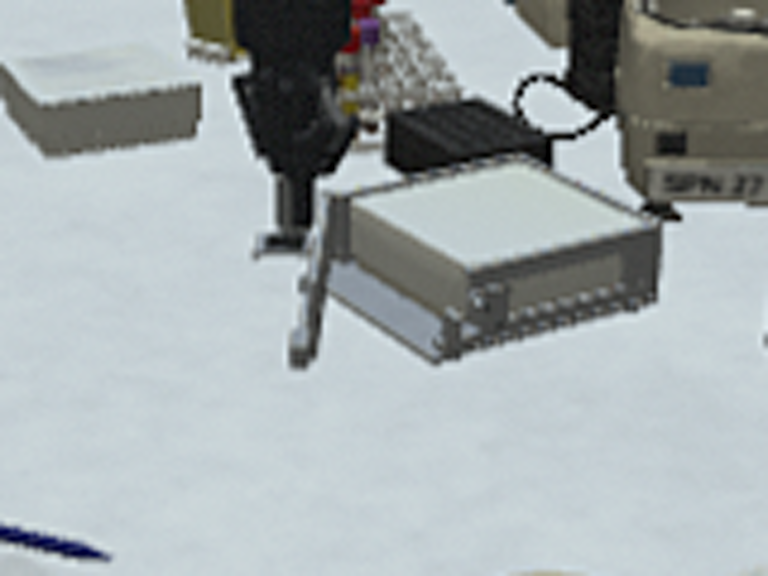

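```bash
python3 -m inch '[[0,0.003,0.003,0,0,0,0],[0,0.003,0.003,0,0,0,0],[0,0.0034,0.0026,0,0,0,0],[0,0.0034,0.0023,0,0,0,0],[0,0,0,0,0,0,0],[0,0,0,0,0,0,0],[0,0,0,0,0,0,0],[0,0,0,0,0,0,0],[0,0,0,0,0,0,0],[0,0,0,0,0,0,0]]'
python3 -c "from h import *;look('s6')"
```

```text
time_s: 9.35
position: [0.5769, 0.1077, 0.0723]
eef_rot: [0.0, 0.981, 0.196, 0.0]
ft_force: [0.7, -0.2, -0.6]
finger_gap: -0.002
t 9.35 car xy [-109.4   41.5] z 72.3 tool x yaw 22.566561121639722 tilt [ 0.0001 -0.0001] F [ 0.7 -0.2 -0.6] gap -0.0
```

View pics/s6.png

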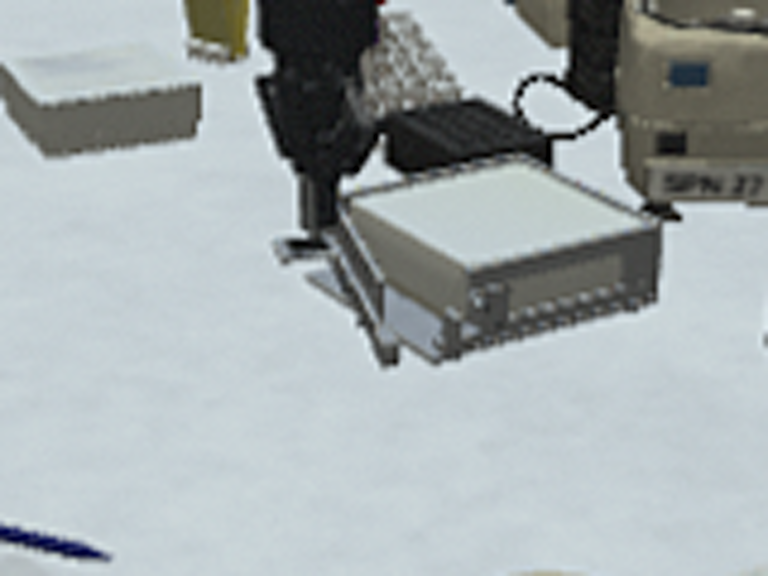

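```bash
python3 -m inch '[[0,-0.001,0,0.003,0,0,0],[0,0,0,0.003,0,0,0],[0,0,0,0.003,0,0,0],[0,0,0,0.003,0,0,0],[0,0,0,0.003,0,0,0],[0,0,0,0.002,0,0,0],[0,0,0,0.001,0,0,0],[0,0,0,0,0,0,0],[0,0,0,0,0,0,0],[0,0,0,0,0,0,0]]'
python3 -c "from h import *;look('s7')"
```

```text
time_s: 10.4
position: [0.576, 0.1073, 0.0544]
eef_rot: [0.0, 0.981, 0.196, 0.0]
ft_force: [-0.9, -0.1, 0.2]
finger_gap: -0.002
t 10.4 car xy [-110.4   41.5] z 54.4 tool x yaw 22.560970139673284 tilt [ 0.0001 -0.0001] F [-0.9 -0.1  0.2] gap -0.0
```

View pics/s7.png

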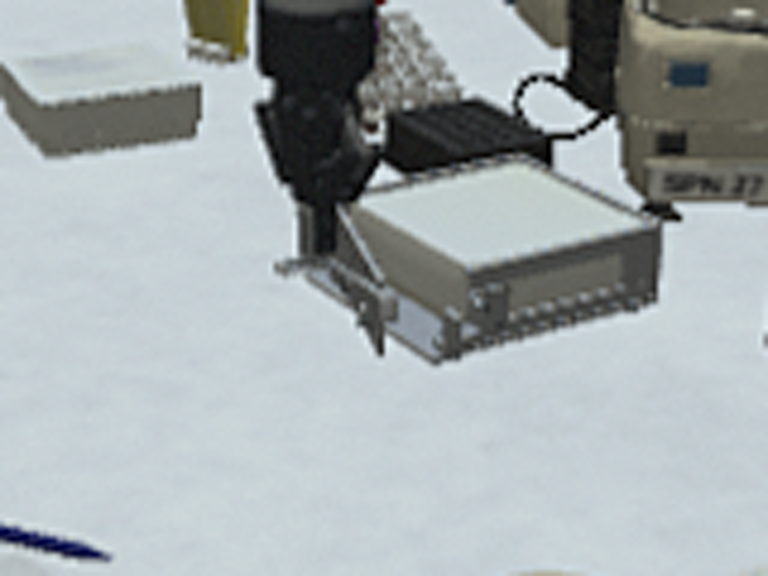

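```bash
python3 -m inch '[[0,0.002,0.0015,0.001,0,0,0],[0,0.002,0.0015,0,0,0,0],[0,0.002,0.001,0,0,0,0],[0,0.002,0.001,0,0,0,0],[0,0.002,0.001,0,0,0,0],[0,0.002,0.0005,0,0,0,0],[0,0,0,0,0,0,0],[0,0,0,0,0,0,0],[0,0,0,0,0,0,0],[0,0,0,0,0,0,0]]'
python3 -c "from h import *;look('s8')"
```

```text
time_s: 11.45
position: [0.5897, 0.1059, 0.0534]
eef_rot: [0.0, 0.981, 0.196, 0.0]
ft_force: [0.6, 0.3, 1.1]
finger_gap: 0.001
t 11.45 car xy [-98.3  34.9] z 53.4 tool x yaw 22.560694145410004 tilt [ 0.0003 -0.0001] F [0.6 0.3 1.1] gap 0.0
```

View pics/s8.png

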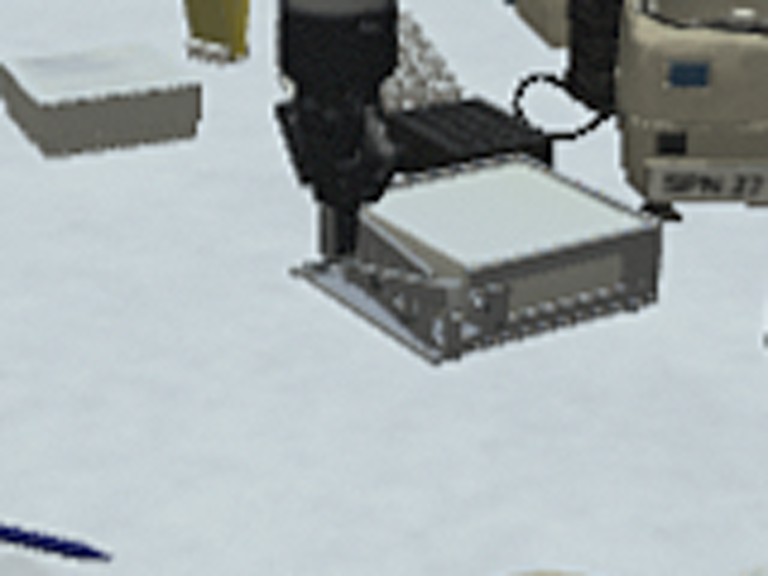

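```bash
python3 -m inch '[[0,0.0015,0.0005,0,0,0,0],[0,0.0015,0.0005,0,0,0,0],[0,0.0015,0.0005,0,0,0,0],[0,0.001,0,0,0,0,0],[0,0.001,0,0,0,0,0],[0,0.0005,0,0,0,0,0],[0,0,0,0,0,0,0],[0,0,0,0,0,0,0],[0,0,0,0,0,0,0],[0,0,0,0,0,0,0]]'
python3 -c "from h import *;look('s9')"
```

```text
time_s: 12.5
position: [0.5967, 0.1072, 0.0534]
eef_rot: [0.0, 0.981, 0.196, 0.0]
ft_force: [0.1, -1.0, 0.8]
finger_gap: 0.003
t 12.5 car xy [-91.3  33.5] z 53.4 tool x yaw 22.56422492008277 tilt [ 0.0002 -0.    ] F [ 0.1 -1.   0.8] gap 0.0
```

View pics/s9.png

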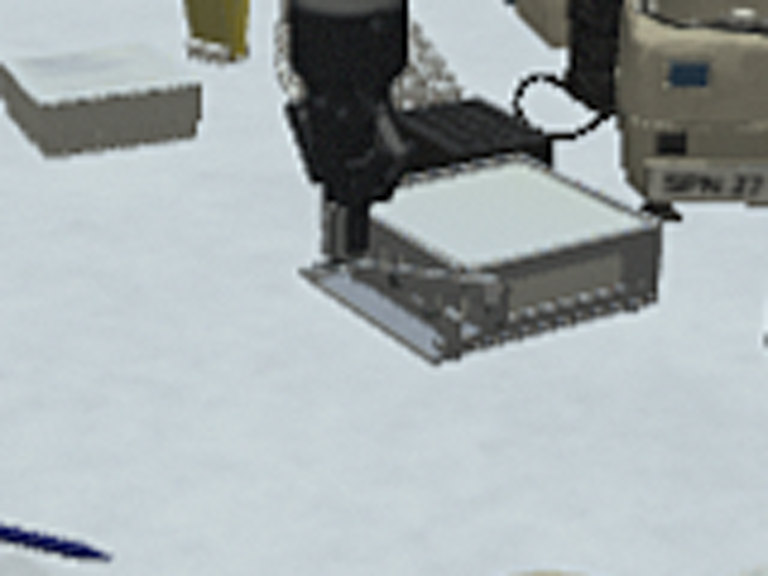

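Almost shut, nose still up. Continue gently until the gate stop answers.

```bash
python3 -m inch '[[0,0.0005,0,0,0,0,0],[0,0.0005,0,0,0,0,0],[0,0.0005,0,0,0,0,0],[0,0.0005,0,0,0,0,0],[0,0,0,0,0,0,0],[0,0,0,0,0,0,0],[0,0,0,0,0,0,0],[0,0,0,0,0,0,0],[0,0,0,0,0,0,0],[0,0,0,0,0,0,0]]'
python3 -c "from h import *;look('s10')"
```

```text
time_s: 13.55
position: [0.5979, 0.1077, 0.0532]
eef_rot: [0.0, 0.981, 0.196, -0.001]
ft_force: [-5.0, -2.5, 4.2]
finger_gap: 0.004
t 13.55 car xy [-90.1  33.4] z 53.2 tool x yaw 22.55238440488989 tilt [-0.0013 -0.0008] F [-5.  -2.5  4.2] gap 0.0
```

View pics/s10.png

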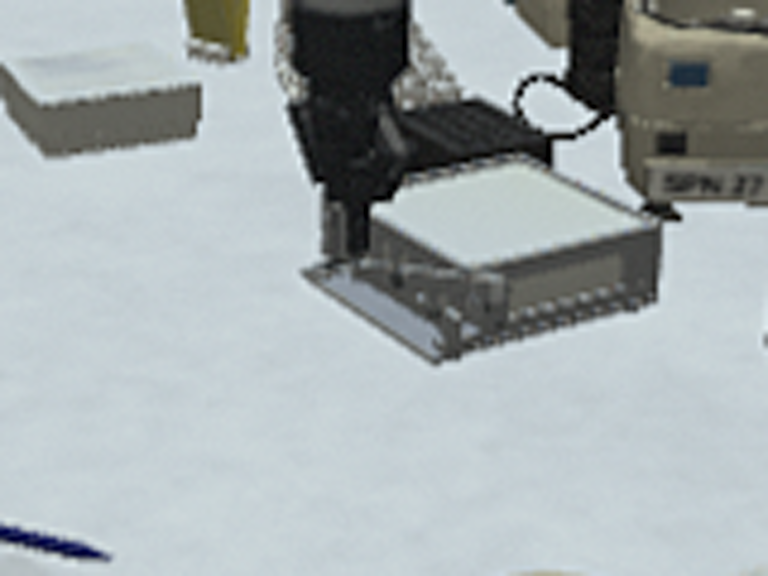

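```bash
python3 -m inch '[[0,-0.0005,0,0,0,0,0],[0,0,0,-0.002,0,0,0],[0,0,0,-0.004,0,0,0],[0,0,0,-0.006,0,0,0],[0,0,0,-0.008,0,0,0],[0,-0.003,0,-0.01,0,0,0],[0,-0.01,0,-0.03,0,0,0],[0,-0.03,0,-0.03,0,0,0],[0,-0.03,0,-0.03,0,0,0],[0,0,0,0,0,0,0]]'
python3 -c "from h import *;look('s11')"
```

```text
time_s: 14.6
position: [0.5309, 0.079, 0.1793]
eef_rot: [0.001, 0.981, 0.195, 0.003]
ft_force: [1.8, -0.7, 0.5]
finger_gap: -0.004
t 14.6 car xy [-163.    32.8] z 179.3 tool x yaw 22.538970818510386 tilt [ 0.0073 -0.001 ] F [ 1.8 -0.7  0.5] gap -0.0
```

View pics/s11.png

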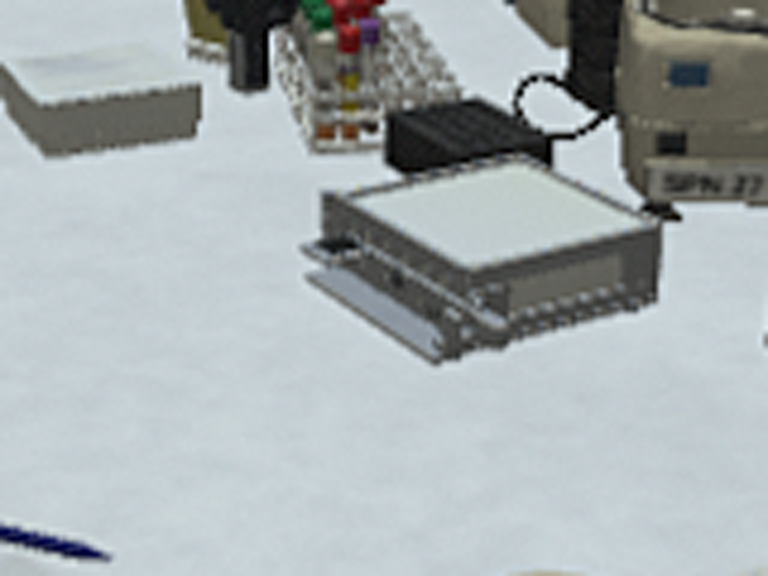

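```bash
python3 -m inch '[[0,-0.02,0.035,-0.005,0,0,0],[0,-0.02,0.035,-0.005,0,0,0],[0,-0.02,0.035,-0.005,0,0,0],[0,-0.02,0.035,-0.005,0,0,0],[0,-0.02,0.035,-0.005,0,0,0],[0,-0.02,0.035,-0.005,0,0,0],[0,-0.02,0.035,-0.005,0,0,0],[0,-0.02,0.035,-0.005,0,0,0],[0,-0.02,0.035,0,0,0,0],[0,-0.02,0.035,0,0,0,0]]'
python3 - <<'E'
from h import *;st()
from station import manip
c=manip.read_camera("top");np.savez("top1.npz",**c);im=c["img"][95:275,220:340,::-1];cv2.imwrite("pics/t12.png",cv2.resize(im,None,fx=3.3,fy=3.3,interpolation=2))
c0=np.load("top0.npz");d=np.abs(c["img"].astype(int)-c0["img"]).max(2);print(np.round(d.mean()))
P=cloud(c)
z=P[...,2];m=(z>.05)&(z<.075)
ii=np.argwhere(m[95:275,220:340])
Q=P[m]; X=np.stack([(Q[:,:2]-O)@U,(Q[:,:2]-O)@N],1)*1e3
b=(abs(X[:,0])<60)&(abs(X[:,1])<60)
s=(X[:,0]<-60)&(X[:,0]>-110)&(abs(X[:,1])<78)
g=(X[:,0]<-73.5)&(X[:,0]>-95)&(X[:,1]>-75)&(X[:,1]<75)&(Q[:,2]>.06)
print("gate",fitline(X[g]),g.sum())
h,e=np.histogram(X[abs(X[:,1])<50,0],np.arange(-100,90,4));print(dict(zip(e,h)))
m=(z>.025)&(z<.056);Q=P[m];X=np.stack([(Q[:,:2]-O)@U,(Q[:,:2]-O)@N],1)*1e3
s=(X[:,0]<-80)&(X[:,0]>-130)&(X[:,1]>-115)&(X[:,1]<80)
for a in np.arange(-115,80,10):
    k=s&(X[:,1]>=a)&(X[:,1]<a+10)
    if k.any(): print(a,k.sum(),X[k,0].mean().round(1),(np.median(Q[k,2])*1e3).round(1))
E
```

```text
time_s: 15.65
position: [0.4801, -0.3219, 0.2129]
eef_rot: [-0.0, 0.981, 0.196, 0.0]
ft_force: [0.9, 0.8, -0.1]
finger_gap: -0.001
t 15.65 car xy [-364.2 -317.6] z 212.9 tool x yaw 22.56556368857995 tilt [0.     0.0002] F [ 0.9  0.8 -0.1] gap -0.0
32.0
gate (array([ 3.0716173e-03,  9.9999529e-01, -7.6795197e+01,  3.2780015e+00],
      dtype=float32), np.float64(0.8388854412131663), 66) 109
{np.int64(-100): np.int64(0), np.int64(-96): np.int64(0), np.int64(-92): np.int64(1), np.int64(-88): np.int64(0), np.int64(-84): np.int64(0), np.int64(-80): np.int64(75), np.int64(-76): np.int64(33), np.int64(-72): np.int64(0), np.int64(-68): np.int64(74), np.int64(-64): np.int64(54), np.int64(-60): np.int64(60), np.int64(-56): np.int64(54), np.int64(-52): np.int64(54), np.int64(-48): np.int64(57), np.int64(-44): np.int64(57), np.int64(-40): np.int64(56), np.int64(-36): np.int64(60), np.int64(-32): np.int64(57), np.int64(-28): np.int64(56), np.int64(-24): np.int64(53), np.int64(-20): np.int64(61), np.int64(-16): np.int64(55), np.int64(-12): np.int64(54), np.int64(-8): np.int64(50), np.int64(-4): np
[... 222 characters left out ...]
int64(48), np.int64(32): np.int64(58), np.int64(36): np.int64(54), np.int64(40): np.int64(52), np.int64(44): np.int64(50), np.int64(48): np.int64(61), np.int64(52): np.int64(51), np.int64(56): np.int64(53), np.int64(60): np.int64(52), np.int64(64): np.int64(58), np.int64(68): np.int64(49), np.int64(72): np.int64(72), np.int64(76): np.int64(28), np.int64(80): np.int64(0), np.int64(84): np.int64(0)}
-115 16 -85.0 43.4
-105 16 -85.4 40.4
-95 24 -88.3 38.2
-85 14 -86.3 40.7
-75 9 -83.2 40.9
-65 11 -82.8 42.2
-55 9 -83.1 42.8
-45 10 -82.7 41.5
-35 9 -83.2 41.6
-25 16 -84.8 42.0
-15 8 -82.9 41.5
-5 10 -82.7 41.7
5 37 -100.1 45.5
15 59 -100.8 45.7
25 59 -101.9 46.6
35 48 -101.2 46.7
75 1 -80.0 30.6
```

View pics/t12.png

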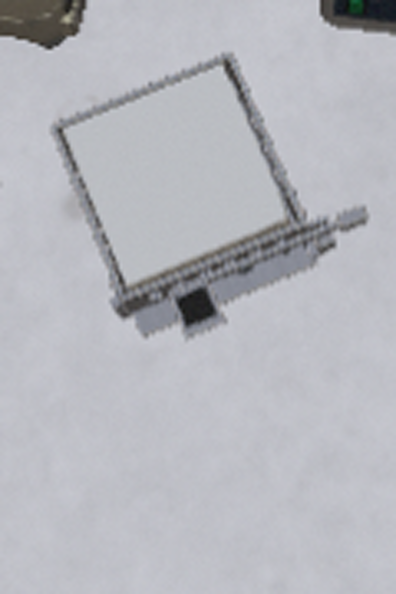

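Run:
```python
from station import manip
import numpy as np
a=np.load("top0.npz")["img"].astype(int);b=np.load("top1.npz")["img"].astype(int)
for n,(u,v) in dict(tape=(436,175),timer=(428,139),block=(193,141),pen=(379,272)).items():
    print(n,np.abs(a-b)[v-15:v+15,u-12:u+12].mean())
print(manip.job_done())
```

```text
tape 16.336111111111112
timer 15.644907407407407
block 4.618055555555555
pen 16.716666666666665
the job is handed in; nothing more can be done
None
```

Run:
```python
import numpy as np,cv2
b=np.load("top1.npz")["img"];cv2.imwrite("pics/t13.png",b[:,:,::-1])
```

```text
(no output)
```

View pics/t13.png

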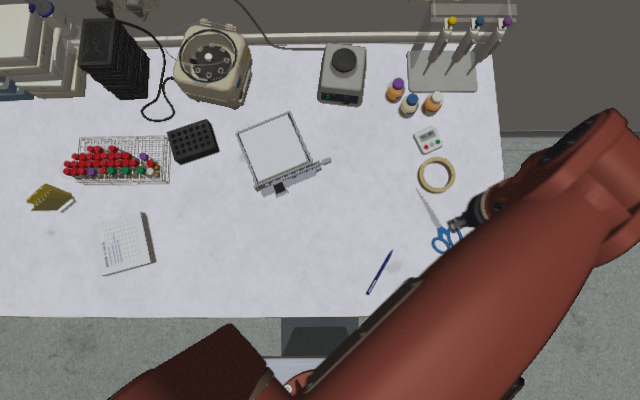

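The freezer box is home, the gate is shut, and the latch bar lies in the keeper's notch. I handed the job in at about 15.7 s of the 56 s allowed; it gave no verdict.

- **Box:** I pushed it in with the half-open fingers until it met the back wall. The wrist force there was about 19 N.
- **Gate and latch:** I swung the gate to about 0.3 rad with the closed fingertips resting above the thumb tab. I then pressed the tab about 12 mm, which raised the bar to roughly 0.3 rad. With the bar up I pushed the gate over the keeper's lip until it stopped at about 7 N, then lifted straight off so the bar dropped.

**Last checks:**
- **Gate:** the top camera's depth gives about 0.003 rad.
- **Bar:** its height was even along its length, within about 1 mm, apart from slightly noisier readings around the keeper and nose weight. The nose sits behind the lip.
- **Box:** it lies flat, with its front edge at about x −70 mm in the carrier frame.
- **Robot:** it is clear of everything.

**Disagreements:**
- **Gate's starting angle:** it measured about 1.65 rad, not the stated 1.9. I worked from the measured value.
- **Bystanders:** a raw pixel comparison against the first top picture showed differences around the tape roll, timer and pen. I only viewed the full top picture after handing in. All four bystanders are at their starting pixels, so I put the differences down to lighting or shadow from the arm.

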